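Unplug the charged battery and cover the charger bay

ROBOT

A 6-joint arm with a two-finger parallel gripper is mounted at the origin on the work surface. World frame = base frame: x ahead of the robot, y to its left, z up, the work surface at z = 0. Lengths are in m, angles in rad, forces in N, time in s.
With the tool pointing down it reaches from about 0.3 to 0.875 m from the base axis. Payload 4.2 kg.
Tool frame: the origin (TCP) lies on the centre line of the jaws, within the pads' length; the fingertips stand 22 mm ahead of it and the grasp point (between the pads) lies 3 mm ahead of it (arm.tips_ahead is the distance from the TCP to the fingertips, in m); z points along the fingers, y is the direction in which the jaws open and shut (so a half turn about z gives the same grasp; the last joint's range is limited). The gripper opens to 85 mm and grips with 20 to 120 N. Pads are 22 mm wide; open, the fingers measure 114 mm over their backs; the gripper's body (76 mm by 85 mm) begins 54 mm behind the grasp point. The pads swing forward as they close: fully open they stand 13 mm farther back than shut.
Start: joints at [1.108, 0.32, 1.565, -0, 1.257, -0.02], TCP at [0.246, 0.52, 0.227] pointing down, gripper open.
Joint ranges: [-3.11, 3.11], [-0.84, 2.01], [0.21, 2.61], [-1.34, 4.49], [0.05, 2.63], [-2.56, 2.56]. Speed limits (rad/s): [2.57, 2.57, 3.14, 3.14, 3.14, 3.14].

INTERFACE

Orientations are given as a unit quaternion [x, y, z, w].
In Python, from station import arm gives the robot as it stands. The module is installed in compiled form; this text tells all that it offers.
- The arm moves only by the tool step_arm, never from a script. Its argument "deltas" is text: rows parted by semicolons, each of 7 numbers parted by spaces: the shift along the tool's x, y, z in units of 25 mm (1.0 is 25 mm), then the turn, a rotation vector about the tool's x, y, z in units of 5 degrees (1.0 is 5 degrees), then the gripper command: -1 is fully open, 1 is shut, values between are in proportion. A call has 1 to 10 rows; each row shifts and turns the pose as measured when the row begins, along the tool's axes as they then stand; what a row does not reach is not made up. A row lasts 1/10 s, in which the tool goes at most 50 mm and 8.59 degrees, less where a joint would pass 70% of its speed; a pose out of reach is approached as far as the arm can. A call is refused whole if a number of a shift passes 1 or a number of a turn 1, either way. A call with a gripper value outside its range is refused whole. The fingers move at their own pace and stop on an object; the grip force is fixed at half the most. Time passes only in rows, so rows that do not move let the fingers close. It gives the time, the measured TCP pose, the force and the opening at its end, in the units of the state.
- arm.sense(): the state, without advancing time (a new reading comes with each control period).
- arm.read_camera(name): name is "scene" or "top" or "wrist"; returns the picture (384x512x3 uint8, red, green, blue); there is no depth.
- arm.camera_model(name): a dict with "camera_matrix" (3x3 intrinsics, pixels), "k1" (the pictures are not rectified: a ray, as slopes to the right and down, at radius r is drawn at 1 + k1 r^2 times it, then the intrinsics apply), "world_to_cam" (4x4, takes a point from world to camera coordinates); the wrist camera has in their place "T_tool_cam" (4x4, takes a point from camera to tool coordinates, whose origin is the TCP and whose axes are the flange's). Camera axes: x right, y down, z forward; pixel columns grow to the right and rows downward; lengths in m; the calibration is good to about 2 mm. A picture is of the moment at which its call begins: read the wrist's pose just before it. camera_model takes no time and is no camera call.
- arm.sign_off(): hands the job in, once; it reports no verdict.
The state is a dict: "time_s": time; "joint_pos": joint angles; "qd": joint speeds; "joint_efforts": joint torques, N m; "position": TCP position; "orientation": TCP orientation; "wrist_force": force on the tool from outside, world axes, zero at the start; "moment": the same for the moment, N m; "finger_gap": finger opening in m.
Only numpy, scipy, OpenCV 4.12 (cv2) and the standard library are available. Lean on these libraries where they do the work, as an engineer would, in place of code of your own. Each camera call takes 0.05 s, during which the arm holds its last target. There are 200 camera calls.

TASK

Pull the battery pack out of its spring catches until it is completely clear of the charger's bay, and leave it lying flat on the charger's landing tray. Then set the flat cover plate (gently, not dropped) centred across the two side walls of the empty bay, square with the charger and handle up, so that no stray metal findings fall on the contacts. Leave the box of findings, the jar and the pliers where they are.

Things in the scene. Friction and masses are not known exactly. Their poses are not given: they have to be found in the camera images.
- charger: Grey bench charger, fixed, 283 mm long (x -138 to 145), 104 wide (y). Origin: on the table under the centre of the bay's mouth; x points into the bay, z up. The bay (x 0 to 75, open on top) is a socket whose side walls' lips overhang the pack's flange: the pack slides out only along -x. Behind it a flush back wall (x 75 to 102), then a black housing 48 high (x 102 to 145).
- bay_top (a point): Centre of the bay's open top, level with the flat tops of its side walls (charger x 42, y 0, height 34 mm): where the centre of the cover's underside belongs. Wall tops run x 18 to 75, from 26 to 52 mm either side of the middle.
- catch (a point): Middle of the bay at its two spring catches (charger x 8, y 0, height 17 mm): on either side a sprung slide with a steel roller holds a rib of the pack. Pulling the pack free takes about 10 to 18 N along -x over the first 10 mm, then only friction.
- tray_mid (a point): Centre of the floor of the landing tray in front of the bay (charger x -66, y 0, height 8 mm). Its floor runs x -132 to 0, level with the bay's floor; a rim 12 mm above the floor at the sides and the far front end stops the pack.
- pack: Black battery pack, 90 mm long (x), 0.45 kg, plugged into the bay at the start. Origin: centre of its underside; axes as the charger's. Flange 62 wide, 14 high; upper body 48 wide, flat top at 26. At its front end (-x, towards the tray) a pull tab stands on top: 8 thick (x -45 to -37), 44 wide (y), from 26 to 46 above the underside. It can be hooked from behind and dragged, or pinched.
- pack_rear (a point): Middle of the bottom edge of the pack's rear end (pack x +45 mm). The pack is clear of the bay when this point's x in the charger's frame is below 0.
- cover: Flat cover plate, 76 (x) by 120 (y) by 6 mm thick, grey plastic like the charger, 0.16 kg, lying loose on the table beside the charger. Origin: centre of its underside; z up. On top at the centre a grey grip bar: 44 long (x), 14 thick (y), from 6 to 28 mm above the underside. Its long side (y) goes across the bay, along the charger's y.
- findings_box: Bystander: white open box, 120 x 120 x 32 mm, four compartments with beads and findings. Origin: centre of its underside.
- jar: Bystander: amber jar, 60 mm across, 75 mm high, white cap. Origin: centre of its underside.
- pliers: Bystander: pliers lying flat, about 150 mm long (x) by 56 mm, 12 mm high. Origin: on the table near the middle of the pliers.
There are look-alikes about, which are no part of the job. Leave any blue look-alike of the pack alone.

How it is judged:
On the way:
1. The pack is pulled completely out of the bay onto the tray while the cover is still off the bay (x of pack_rear in the frame of charger below 0 m and x of pack in the frame of charger above -0.1 m and y of pack in the frame of charger between -0.03 and 0.03 m and height (world z) of pack between 0.004 and 0.013 m and angle between pack's own z axis and vertical below 0.1 rad and horizontal distance between cover and bay_top above 0.08 m), for 0.2 s.
At the end, for the whole second after the job is handed in: The pack lies flat and at rest on the landing tray's floor, its rear end outside the bay's mouth; the cover plate lies level and at rest on both side walls of the bay, its centre within 18 mm of the bay's centre and its long side within 0.2 rad of square across the bay (x of pack_rear in the frame of charger below 0 m and x of pack in the frame of charger above -0.1 m and y of pack in the frame of charger between -0.03 and 0.03 m and height (world z) of pack between 0.004 and 0.013 m and angle between pack's own z axis and vertical below 0.1 rad and linear speed of each of pack, cover below 0.02 m/s and horizontal distance between cover and bay_top below 0.018 m and angle between the y axis of cover and the y axis of charger, either way round below 0.2 rad and z of cover in the frame of bay_top between -0.004 and 0.004 m and angle between cover's own z axis and vertical below 0.06 rad); the robot touches nothing.
It fails at once if A bystander (findings box, jar or pliers) was moved more than 30 mm (distance of any of findings_box, jar, pliers from where it was at the start of the episode above 0.03 m).
It fails at once if The cover was dropped: it fell faster than 0.6 m/s (some 2 cm of free fall) with no finger on it (linear speed of cover above 0.6 m/s and contact force between the fingers and cover below 0.1 N).
It fails at once if The pack was tipped more than 0.6 rad (angle between pack's own z axis and vertical above 0.6 rad).
It also fails if it takes over 64 s, if anything falls off the work surface, if the arm or the gripper's body presses on something with over 40 N, if the wrist force passes 120 N, or if a joint passes its speed limit or range.

## Working session

There is one attempt and no reset: what is moved stays moved. The work goes in short steps, Python scripts to look and compute and a tool call to move; the robot and the scene stay as the last step left them, time stands still between calls to the robot, and variables do not carry over. Pictures are saved under pics/ and viewed, about 8 in all and at most 12, crops included, and the job is handed in when it is done.

Besides the shell and the picture viewer there is one more tool, called after "Call:" as a command line: name --argument value ..., lists and objects as JSON in quotes. step_arm: Moves the arm, as the interface text tells. Its arguments: {"type":"object","properties":{"deltas":{"type":"string"}},"required":["deltas"]}

```bash
mkdir -p pics; cat > h.py <<'E'
import numpy as np, cv2
from station import arm
from scipy.spatial.transform import Rotation as R
def ray(cam,uv,pose=None):
    m=arm.camera_model(cam);K=np.array(m["camera_matrix"]);k=m["k1"]
    d=cv2.undistortPoints(np.array(uv,float).reshape(-1,1,2),K,np.array([k,0,0,0.])).reshape(-1,2)
    d=np.c_[d,np.ones(len(d))]
    if cam=="wrist":
        T=np.eye(4);T[:3,:3]=R.from_quat(pose["orientation"]).as_matrix();T[:3,3]=pose["position"];T=T@np.array(m["T_tool_cam"])
    else: T=np.linalg.inv(np.array(m["world_to_cam"]))
    return T[:3,3],d@T[:3,:3].T
def onz(cam,uv,z,pose=None):
    o,d=ray(cam,uv,pose);return o+d*((z-o[2])/d[:,2])[:,None]
def proj(cam,P):
    m=arm.camera_model(cam);T=np.array(m["world_to_cam"]);
    return cv2.projectPoints(np.array(P,float).reshape(-1,3),cv2.Rodrigues(T[:3,:3])[0],T[:3,3],np.array(m["camera_matrix"]),np.array([m["k1"],0,0,0.]))[0].reshape(-1,2)
def snap(cam,fn):
    s=arm.sense();im=np.array(arm.read_camera(cam))[:,:,::-1].copy();cv2.imwrite("pics/"+fn,im);return s,im
E
python3 - <<'E'
from h import *
s,a=snap("top","top0.png");_,b=snap("scene","scene0.png")
cv2.imwrite("pics/top0b.png",cv2.resize(a,(800,600),interpolation=cv2.INTER_CUBIC));cv2.imwrite("pics/sc0b.png",cv2.resize(b,(800,600)))
print(s["time_s"],s["orientation"],s["finger_gap"],arm.tips_ahead)
for c in("top","scene"):print(np.linalg.inv(np.array(arm.camera_model(c)["world_to_cam"])).round(3))
print(arm.camera_model("wrist"))
E
```

```text
0.0 [ 2.19589214e-01  9.75592040e-01 -8.37584186e-04 -2.15392339e-04] 0.0856983003869472 0.022
[[-0.022 -0.984  0.177  0.464]
 [-0.999  0.017 -0.031  0.02 ]
 [ 0.027 -0.178 -0.984  0.895]
 [ 0.     0.     0.     1.   ]]
[[-0.341  0.595 -0.728  1.429]
 [ 0.94   0.198 -0.279  0.309]
 [-0.022 -0.779 -0.627  0.769]
 [ 0.     0.     0.     1.   ]]
{'camera_matrix': array([[329.85142758,   0.        , 246.62909475],
       [  0.        , 329.85142758, 193.00927024],
       [  0.        ,   0.        ,   1.        ]]), 'k1': -0.03387517468191998, 'T_tool_cam': array([[-8.54923525e-04, -9.50188791e-01, -3.11673755e-01,
         8.10104682e-02],
       [ 9.99999567e-01, -9.26955310e-04,  8.29694215e-05,
        -6.80540101e-04],
       [-3.67744257e-04, -3.11673549e-01,  9.50189172e-01,
        -1.48396468e-01],
       [ 0.00000000e+00,  0.00000000e+00,  0.00000000e+00,
         1.00000000e+00]])}
```

View pics/top0b.png

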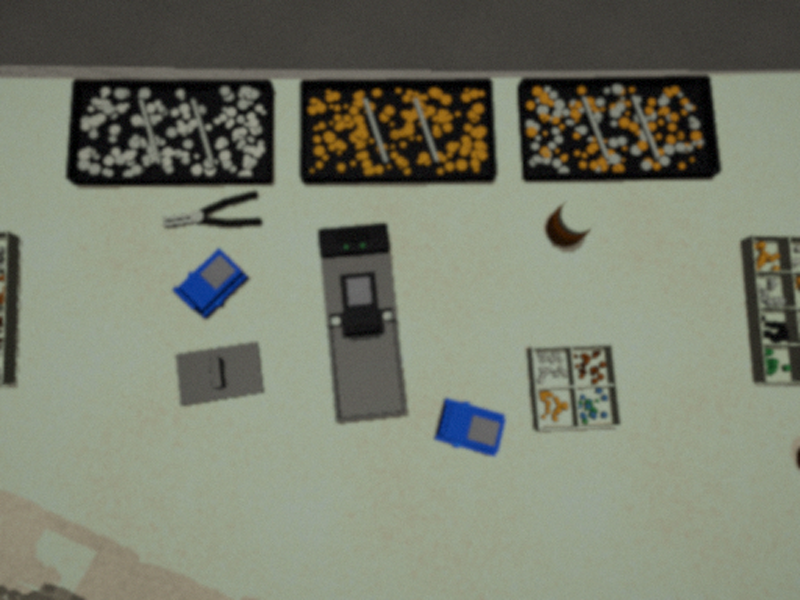

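View pics/sc0b.png

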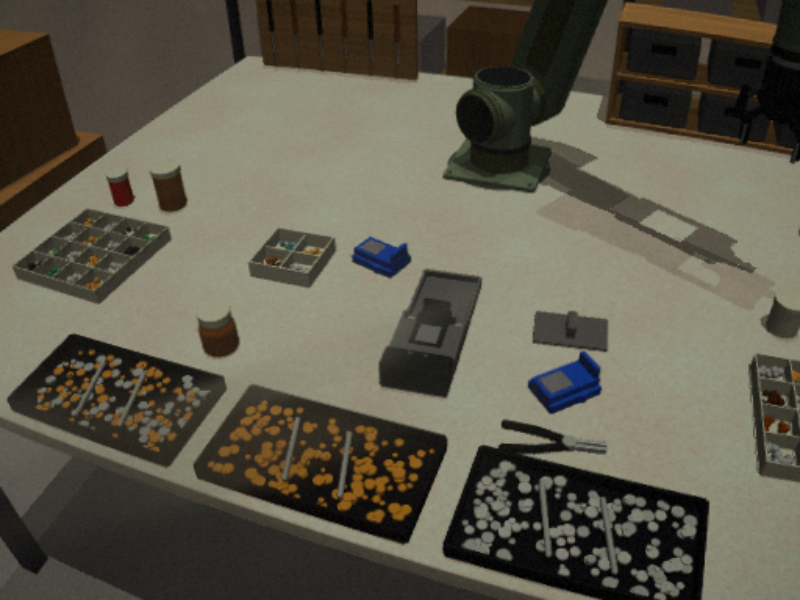

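The top view (800x600) shows the charger, housing at (354,240), pack tab at about (362,322) and tray front edge at about (372,418). The cover is at (220,373) with its grip bar along the image's vertical. The two blue packs, pliers, jar (568,226) and findings box (573,388) are clear of the path. Next I'll measure the charger and cover.

```bash
python3 - <<'E'
from h import *
a=cv2.imread("pics/top0.png");g=cv2.GaussianBlur(a,(3,3),0)
hsv=cv2.cvtColor(g,cv2.COLOR_BGR2HSV);v=hsv[:,:,2];print(v[200,300],v[240,235],v[240,122])
m=((v<135)&(hsv[:,:,1]<90)).astype(np.uint8)*255
cs,_=cv2.findContours(m,0,2)
for c in cs:
    A=cv2.contourArea(c);x,y,w,h=cv2.boundingRect(c)
    if A<700 or y<120 or A>30000:continue
    ap=cv2.approxPolyDP(c,4,True).reshape(-1,2);print(A,(x,y,w,h),ap.tolist())
    r=cv2.minAreaRect(c);print(r)
    bx=cv2.boxPoints(r)
    for z in(.003,.006,.02,.048):
        P=onz("top",bx,z);print(z,P[:,:2].round(4).tolist(),np.linalg.norm(P-np.roll(P,1,0),axis=1).round(4))
# grey tones inside charger along the axis
b=cv2.resize(a[130:280,195:270],None,fx=8,fy=8,interpolation=cv2.INTER_CUBIC)[:,:]
c2=cv2.resize(a[210:265,105:175],None,fx=8,fy=8,interpolation=cv2.INTER_CUBIC)
b=cv2.resize(b,(300,600));c2=cv2.resize(c2,(500,393));o=np.zeros((600,800,3),np.uint8);o[:,:300]=b;o[:393,300:]=c2
cv2.imwrite("pics/z1.png",cv2.convertScaleAbs(o,alpha=1.6))
E
```

```text
163 96 86
2050.0 (336, 221, 62, 56) [[390, 221], [336, 223], [343, 276], [350, 275], [344, 272], [343, 256], [348, 258], [344, 251], [352, 249], [342, 248], [350, 238], [363, 242], [362, 274], [387, 267], [382, 256], [390, 258], [391, 266], [383, 273], [396, 271]]
((366.4927978515625, 247.84121704101562), (54.30756378173828, 59.02995681762695), 87.39744567871094)
0.003 [[0.5516, -0.2038], [0.5555, -0.344], [0.4302, -0.3381], [0.4268, -0.2016]] [0.1248 0.1402 0.1254 0.1365]
0.006 [[0.5513, -0.2031], [0.5552, -0.3427], [0.4304, -0.3369], [0.4269, -0.2009]] [0.1244 0.1397 0.1249 0.1361]
0.02 [[0.5499, -0.1996], [0.5537, -0.337], [0.4309, -0.3312], [0.4275, -0.1974]] [0.1225 0.1375 0.123  0.1339]
0.048 [[0.5472, -0.1925], [0.5508, -0.3256], [0.4319, -0.32], [0.4287, -0.1904]] [0.1185 0.1331 0.119  0.1296]
1765.0 (112, 219, 57, 41) [[165, 220], [112, 227], [115, 258], [168, 251]]
((140.18785095214844, 238.97108459472656), (34.21287155151367, 55.576908111572266), 81.25383758544922)
0.003 [[0.5521, 0.3218], [0.5692, 0.1966], [0.4909, 0.1832], [0.4749, 0.3066]] [0.0787 0.1263 0.0794 0.1244]

[... 1370 characters left out ...]
.7281, 0.5271], [0.5057, 0.5078], [0.5064, 0.5345]] [0.2229 0.0279 0.2233 0.0267]
5704.0 (203, 142, 59, 130) [[246, 142], [203, 147], [217, 271], [261, 264]]
((231.46534729003906, 206.15347290039062), (126.76774597167969, 47.46327590942383), 84.2894058227539)
0.003 [[0.7438, 0.112], [0.7543, -0.0027], [0.4517, -0.0255], [0.4436, 0.0828]] [0.3016 0.1152 0.3035 0.1086]
0.006 [[0.7429, 0.1117], [0.7533, -0.0026], [0.4518, -0.0254], [0.4437, 0.0826]] [0.3006 0.1148 0.3024 0.1082]
0.02 [[0.7385, 0.1103], [0.7488, -0.0023], [0.4519, -0.0246], [0.444, 0.0816]] [0.2959 0.113  0.2977 0.1065]
0.048 [[0.7297, 0.1074], [0.7397, -0.0016], [0.4523, -0.0232], [0.4446, 0.0796]] [0.2864 0.1094 0.2882 0.1031]
```

View pics/z1.png

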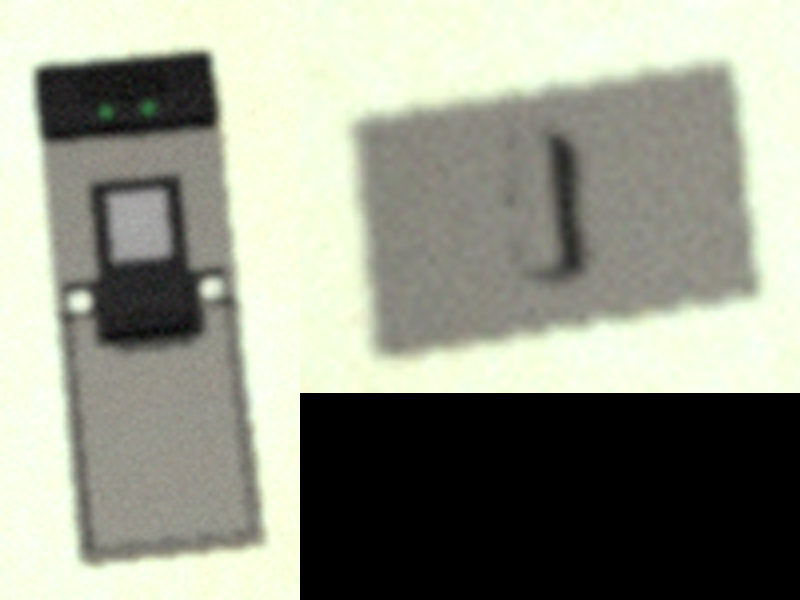

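```bash
python3 - <<'E'
from h import *
f=lambda L:np.array(L,float)/4+[195,130]
hr=onz("top",f([(39,69),(209,54)]),.048)[:,:2]; fr=onz("top",f([(85,560),(261,541)]),.02)[:,:2]
ro=onz("top",f([(79,301),(211,287)]),.03)[:,:2]
hf=onz("top",f([(45,138),(216,125)]),.048)[:,:2]
print(hr,fr,ro,hf)
for n,p in(("rear",hr),("front",fr),("roll",ro),("hfront",hf)):print(n,p.mean(0).round(4),np.linalg.norm(p[0]-p[1]).round(4),np.degrees(np.arctan2(-(p[0]-p[1])[0],(p[0]-p[1])[1])).round(2))
d=hr.mean(0)-fr.mean(0);print(np.linalg.norm(d),np.degrees(np.arctan2(d[1],d[0])))
e=d/np.linalg.norm(d);print("mouth",fr.mean(0)+.138*e,hr.mean(0)-.145*e)
# cover
g=lambda L:np.array(L,float)*[70/500,70/500]+[105,210]
c=onz("top",g([(357,120),(729,64),(757,292),(378,354)])-np.array([300*70/500,0]),.006)[:,:2]
print("cover",c.round(4).tolist(),c.mean(0),np.linalg.norm(c-np.roll(c,1,0),axis=1))
for i,j in((0,3),(1,2)):d=c[i]-c[j];print(np.degrees(np.arctan2(d[1],d[0])))
for i,j in((0,1),(3,2)):d=c[i]-c[j];print(np.degrees(np.arctan2(-d[0],d[1])))
# pack tab top: full px
t=onz("top",f([(98,268),(196,262),(203,330),(103,342)]),.054)[:,:2];print("tab?",t.tolist())
# predicted tab pixels
M=fr.mean(0)+.138*e; n=np.array([-e[1],e[0]])
for zz in(.034,.054):
  for x in(-.015,-.007):print(zz,x,((proj("top",[[*(M+x*e+y*n),zz] for y in(.022,-.022)])-[195,130])*4).round(0).tolist())
E
```

```text
[[0.72529284 0.10004734]
 [0.73301202 0.00209762]] [[ 0.44735805  0.0769102 ]
 [ 0.45556234 -0.02217426]] [[0.5927152  0.07900595]
 [0.59947381 0.00333083]] [[ 0.68437458  0.09667025]
 [ 0.69062221 -0.0010746 ]]
rear [0.7292 0.0511] 0.0983 4.51
front [0.4515 0.0274] 0.0994 4.73
roll [0.5961 0.0412] 0.076 5.1
hfront [0.6875 0.0478] 0.0979 3.66
0.27870213968585017 4.879085759598552
mouth [0.58896014 0.03910531] [0.58467785 0.03873977]
cover [[0.5505, 0.3142], [0.5662, 0.1959], [0.4926, 0.1856], [0.476, 0.3043]] [0.52132752 0.25001855] [0.075119   0.11935933 0.0743204  0.11993738]
7.565899240101969
8.009479325767359
7.5660341584270565
7.948605018420535
tab? [[0.6075672240253177, 0.06670583223468449], [0.6100220314092589, 0.011915744090533219], [0.5716019378814855, 0.008727525925903278], [0.5659469282432528, 0.06422220298179124]]
0.034 -0.015 [[113.0, 335.0], [190.0, 327.0]]
0.034 -0.007 [[111.0, 321.0], [188.0, 313.0]]
0.054 -0.015 [[111.0, 331.0], [190.0, 323.0]]
0.054 -0.007 [[110.0, 317.0], [188.0, 308.0]]
```

Call:
step_arm --deltas "0 0 0 0 0 1 -1;0 0 0 0 0 1 -1;0 0 0 0 0 1 -1;0 0 0 0 0 1 -1;0 0 0 0 0 1 -1;0 0 0 0 0 1 -1;0 0 0 0 0 1 -1;0 0 0 0 0 1 -1;0 0 0 0 0 1 -1;0 0 0 0 0 1 -1"

```text
time_s: 1.1
position: [0.2448, 0.5163, 0.2203]
orientation: [0.625, 0.78, -0.007, 0.001]
wrist_force: [0.7, 0.8, 0.2]
finger_gap: 0.0855
```

```bash
cat >> h.py <<'E'
def go(P,yaw):  # tool y (jaw) yaw in deg, tool down; remaining move in tool units
    s=arm.sense();Rm=R.from_quat(s["orientation"]);
    y=np.radians(yaw);Y=np.array([np.cos(y),np.sin(y),0]);Z=np.array([0,0,-1.]);G=R.from_matrix(np.c_[np.cross(Y,Z),Y,Z])
    d=Rm.inv().apply(np.array(P)-s["position"])/.025;r=np.degrees((Rm.inv()*G).as_rotvec())/5
    print("t",s["time_s"],"pos",np.round(s["position"],4),"gap",round(s["finger_gap"],4),"F",np.round(s["wrist_force"],1));print("shift",d.round(2),"turn",r.round(2),"j",np.round(s["joint_pos"],2))
E
python3 -c "
from h import *
go([.576,.038,.22],4.9)"
```

```text
t 1.1 pos [0.2448 0.5163 0.2203] gap 0.0855 F [0.7 0.8 0.2]
shift [-21.56   8.77   0.16] turn [-0.09  0.13  1.54] j [ 1.11  0.32  1.57 -0.    1.26  0.89]
```

Call:
step_arm --deltas "0 0 0 0 0 0.8 -1;-0.9 0.5 0 0 0 0.8 -1;-0.96 0.55 0 0 0 0 -1;-0.96 0.55 0 0 0 0 -1;-0.96 0.55 0 0 0 0 -1;-0.96 0.55 0 0 0 0 -1;-0.96 0.55 0 0 0 0 -1;-0.96 0.55 0 0 0 0 -1;-0.96 0.55 0 0 0 0 -1;-0.96 0.55 0 0 0 0 -1"

```text
time_s: 2.1
position: [0.3856, 0.3059, 0.2172]
orientation: [0.679, 0.734, -0.011, 0.002]
wrist_force: [0.5, 0.6, -0.3]
finger_gap: 0.0856
```

```bash
python3 -c "
from h import *
go([.576,.038,.22],4.9)"
```

```text
t 2.1 pos [0.3856 0.3059 0.2172] gap 0.0856 F [ 0.5  0.6 -0.3]
shift [-11.28   6.74  -0.  ] turn [-0.16  0.2  -0.07] j [ 0.65  0.21  1.75 -0.01  1.21  0.58]
```

Call:
step_arm --deltas "-0.94 0.56 0 0 0 0 -1;-0.94 0.56 0 0 0 0 -1;-0.94 0.56 0 0 0 0 -1;-0.94 0.56 0 0 0 0 -1;-0.94 0.56 0 0 0 0 -1;-0.94 0.56 0 0 0 0 -1;-0.94 0.56 0 0 0 0 -1;-0.94 0.56 0 0 0 0 -1;-0.94 0.56 0 0 0 0 -1;-0.94 0.56 0 0 0 0 -1"

```text
time_s: 3.1
position: [0.5466, 0.0713, 0.2156]
orientation: [0.679, 0.734, -0.015, -0.0]
wrist_force: [-0.6, -0.6, -0.5]
finger_gap: 0.0855
```

Call:
step_arm --deltas "-0.94 0.56 0 -0.1 0.1 0 -1;0 0 0 -0.1 0.1 0 -1;0 0 0 0 0 0 -1"

```text
time_s: 3.4
position: [0.5639, 0.0453, 0.2139]
orientation: [0.68, 0.733, -0.003, -0.001]
wrist_force: [-0.2, 0.7, 0.3]
finger_gap: 0.0855
```

```bash
python3 - <<'E'
from h import *
go([.576,.038,.22],4.9)
s,a=snap("wrist","w1.png");np.savez("w1.npz",p=s["position"],o=s["orientation"])
cv2.imwrite("pics/w1b.png",cv2.resize(cv2.convertScaleAbs(a,alpha=1.5),(800,600),interpolation=cv2.INTER_CUBIC))
E
```

```text
t 3.4 pos [0.5639 0.0453 0.2139] gap 0.0855 F [-0.2  0.7  0.3]
shift [-0.33  0.46 -0.25] turn [-0.07  0.02 -0.13] j [ 0.06  0.32  1.6  -0.    1.23 -0.01]
```

View pics/w1b.png

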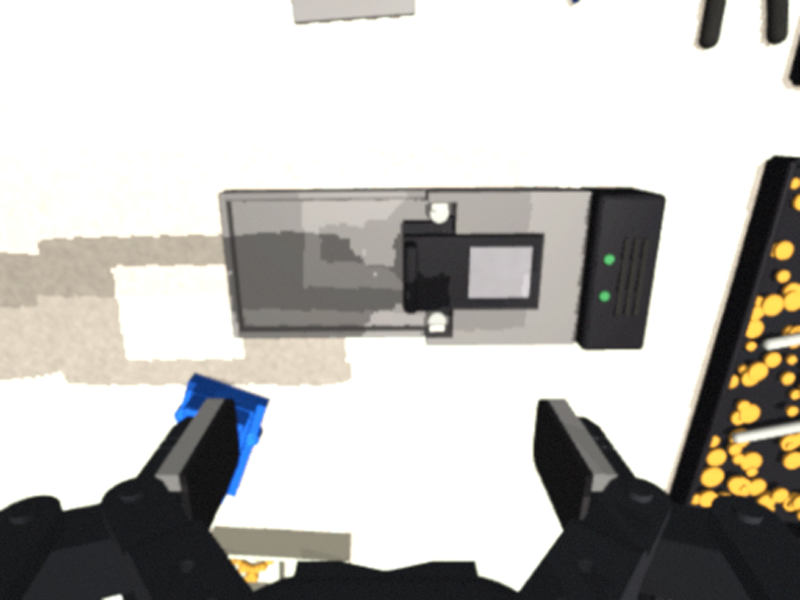

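The wrist view (shown 800x600) is clear. The charger's front rim corners are at (221,192) and (238,337), and the housing's rear top corners at (663,195) and (642,348). The bay walls start at column 428, and the tab is at about columns 404–416, rows 243–310.

```bash
python3 - <<'E'
from h import *
w=np.load("w1.npz");s=dict(position=w["p"],orientation=w["o"])
q=lambda L,z:onz("wrist",np.array(L,float)*.64,z,s)[:,:2]
fr=q([(221,192),(238,337)],.02);hr=q([(663,195),(642,348)],.048);hf=q([(597,190),(578,347)],.048);mo=q([(428,190),(428,343)],.034);ro=q([(440,213),(436,322)],.034)
tb=q([(404,243),(416,243),(416,310),(404,310)],.054)
for n,p in(("rear",hr),("hfr",hf),("mouth",mo),("rol",ro),("front",fr)):
    d=p[0]-p[1];print(n,p.mean(0).round(4),np.linalg.norm(d).round(4),np.degrees(np.arctan2(-d[0],d[1])).round(1))
d=hr.mean(0)-fr.mean(0);e=d/np.linalg.norm(d);n=np.array([-e[1],e[0]])
print(np.linalg.norm(d),np.degrees(np.arctan2(e[1],e[0])));M=(fr.mean(0)+.138*e+hr.mean(0)-.145*e)/2;print("M",M)
print("tab local",np.c_[(tb-M)@e,(tb-M)@n].round(4).tolist());print("mouth local",((mo-M)@e).round(4),((hf-M)@e).round(4),((ro-M)@e).round(4))
cv=q([(297,22),(413,13)],.006);print("cover edge",cv, np.linalg.norm(cv[0]-cv[1]))
T=M-.011*e;print("tabtarget",T);go([*T,.10],4.9)
E
```

```text
rear [0.731  0.0522] 0.1005 5.7
hfr [0.6891 0.0508] 0.1024 4.4
mouth [0.59  0.041] 0.1037 5.7
rol [0.5964 0.042 ] 0.0738 4.0
front [0.4554 0.029 ] 0.1027 5.4
0.27662272372296354 4.822571854943856
M [0.5897196  0.04029669]
tab local [[-0.0161, 0.0231], [-0.0088, 0.023], [-0.0084, -0.02], [-0.016, -0.02]]
mouth local [-0.0005  0.0011] [0.1003 0.0995] [0.0074 0.0063]
cover edge [[0.49568065 0.18692664]
 [0.56738032 0.19707793]] 0.07241471137554586
tabtarget [0.57875854 0.03937191]
t 3.45 pos [0.5639 0.0454 0.2139] gap 0.0853 F [-0.  -0.1  0.1]
shift [-0.28  0.6   4.55] turn [-0.07  0.03 -0.12] j [ 0.06  0.32  1.6  -0.    1.23 -0.01]
```

Call:
step_arm --deltas "-0.2 0.55 0.6 0 0 -0.1 -1;0 0 0.8 0 0 0 -1;0 0 0.9 0 0 0 -1;0 0 0.9 0 0 0 -1;0 0 0.8 0 0 0 -1;0 0 0.4 0 0 0 -1;0 0 0 0 0 0 -1"

```text
time_s: 4.15
position: [0.575, 0.048, 0.1016]
orientation: [0.674, 0.739, -0.002, -0.001]
wrist_force: [0.4, 0.5, 1.2]
finger_gap: 0.0854
```

```bash
python3 -c "
from h import *
go([.5776,.0407,.062],4.9)"
```

```text
t 4.15 pos [0.575  0.048  0.1016] gap 0.0854 F [0.4 0.5 1.2]
shift [-0.3   0.08  1.58] turn [-0.06  0.01  0.08] j [ 0.06  0.43  1.73 -0.    0.98 -0.03]
```

Call:
step_arm --deltas "-0.3 0.08 0.4 0 0 0.08 -1;-0.05 0 0.5 0 0 0 -1;0 0 0.4 0 0 0 -1;0 0 0.3 0 0 0 -1;0 0 0 0 0 0 -1"

```text
time_s: 4.65
position: [0.5793, 0.0394, 0.0608]
orientation: [0.676, 0.737, -0.001, 0.0]
wrist_force: [-0.1, -0.3, 0.4]
finger_gap: 0.0852
```

```bash
python3 -c "
from h import *
go([.5776,.0407,.062],4.9)"
```

```text
t 4.65 pos [0.5793 0.0394 0.0608] gap 0.0852 F [-0.1 -0.3  0.4]
shift [ 0.06 -0.06 -0.05] turn [-0.01  0.01 -0.  ] j [ 0.05  0.48  1.77 -0.    0.89 -0.04]
```

Call:
step_arm --deltas "0 -0.06 -0.06 0 0 0 0;0 0 0 0 0 0 0.4;0 0 0 0 0 0 0.8;0 0 0 0 0 0 1;0 0 0 0 0 0 1;0 0 0 0 0 0 1;0 0 0 0 0 0 1;0 0 0 0 0 0 1"

```text
time_s: 5.45
position: [0.5789, 0.0394, 0.064]
orientation: [0.676, 0.737, 0.001, 0.001]
wrist_force: [-0.1, -0.3, 0.2]
finger_gap: 0.0002
```

```bash
python3 - <<'E'
from h import *
_,b=snap("scene","sc2.png");_,t=snap("top","t2.png");_,w=snap("wrist","w2.png")
o=np.zeros((600,800,3),np.uint8)
o[:300,:400]=cv2.resize(cv2.convertScaleAbs(b[150:270,230:390],alpha=1.8),(400,300),interpolation=2)
o[:300,400:]=cv2.resize(cv2.convertScaleAbs(t[140:275,150:330],alpha=1.4),(400,300),interpolation=2)
o[300:,:]=cv2.resize(cv2.convertScaleAbs(w[40:232],alpha=1.8),(800,300),interpolation=2)
cv2.imwrite("pics/c2.png",o)
E
```

```text
(no output)
```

View pics/c2.png

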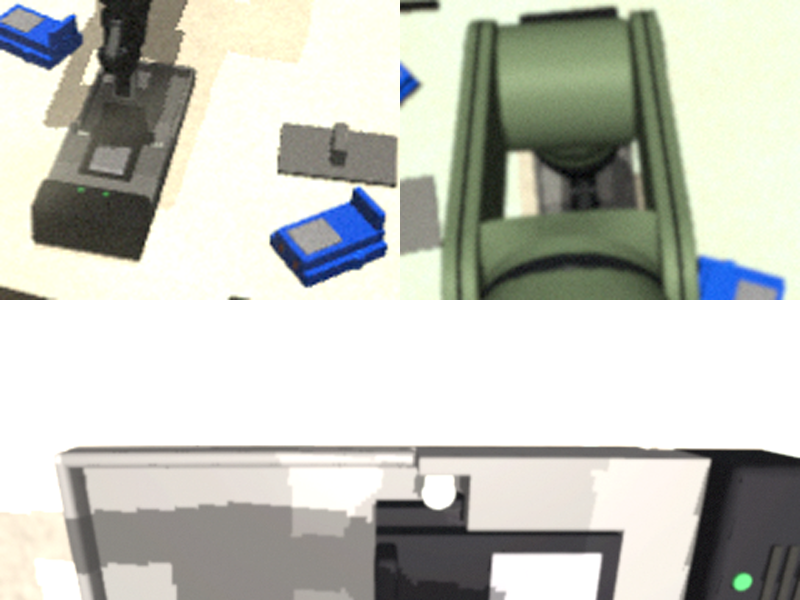

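The fingers shut without catching the tab, and the charger and pack look undisturbed. This crop cut off the fingertips, so I'll view the rest of the wrist picture.

```bash
python3 - <<'E'
from h import *
w=cv2.imread("pics/w2.png");cv2.imwrite("pics/c3.png",cv2.resize(cv2.convertScaleAbs(w[130:370,150:400],alpha=2.2,beta=15),(624,600),interpolation=2))
E
```

```text
(no output)
```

View pics/c3.png

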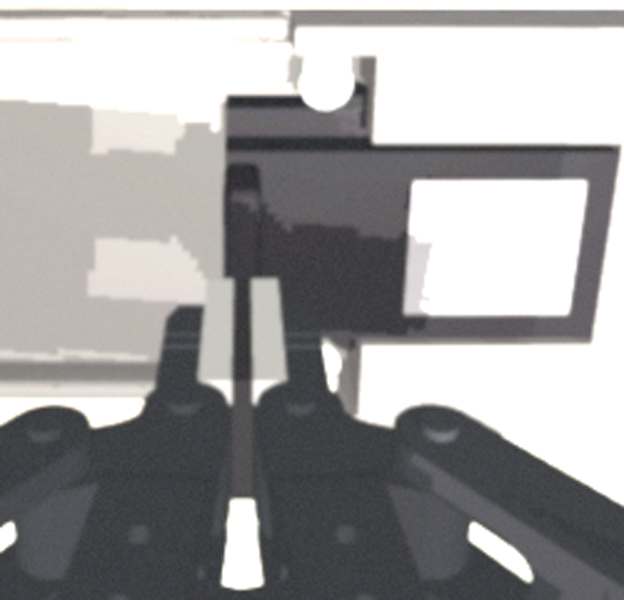

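```bash
python3 - <<'E'
from h import *
s=arm.sense();m=arm.camera_model("wrist");T=np.linalg.inv(np.array(m["T_tool_cam"]))
def pt(P):return cv2.projectPoints(np.array(P,float).reshape(-1,3),cv2.Rodrigues(T[:3,:3])[0],T[:3,3],np.array(m["camera_matrix"]),np.array([m["k1"],0,0,0.]))[0].reshape(-1,2)
c=lambda p:((p-[150,130])*2.5).round(0).tolist()
for z in(0,.008,.015,.022):print(z,c(pt([[.011,0,z],[-.011,0,z],[.011,.005,z]])))
R0=R.from_quat(s["orientation"]);M=np.array([.5897,.0403]);a=np.radians(4.9);e=np.array([np.cos(a),np.sin(a)]);n=np.array([-e[1],e[0]])
for z in(.034,.054):
  P=[[*(M+x*e+y*n),z] for x in(-.015,-.007) for y in(.022,-.022)];print("tab",z,c(pt(R0.inv().apply(np.array(P)-s["position"]))))
print(s["position"],s["finger_gap"])
E
```

```text
0 [[248.0, 255.0], [248.0, 353.0], [273.0, 255.0]]
0.008 [[248.0, 239.0], [248.0, 333.0], [272.0, 239.0]]
0.015 [[247.0, 226.0], [247.0, 317.0], [271.0, 226.0]]
0.022 [[247.0, 213.0], [247.0, 302.0], [270.0, 213.0]]
tab 0.034 [[229.0, 155.0], [230.0, 327.0], [264.0, 155.0], [263.0, 326.0]]
tab 0.054 [[228.0, 186.0], [229.0, 372.0], [267.0, 186.0], [265.0, 372.0]]
[0.57881923 0.0393632  0.06389168] -0.00031672155611897363
```

```bash
python3 - <<'E'
from h import *
for z in(.034,.04,.05,.06,.07,.08):print(z,((proj("scene",[[.5788,.0394,z],[.5767,.0175,z]])-[230,150])*2.5).round(0).tolist())
M=np.array([.5897,.0403]);a=np.radians(4.9);e=np.array([np.cos(a),np.sin(a)]);n=np.array([-e[1],e[0]])
for z in(.034,.054):print("tab",z,((proj("scene",[[*(M-.007*e+y*n),z] for y in(.022,-.022)])-[230,150])*2.5).round(0).tolist())
b=cv2.imread("pics/sc2.png");cv2.imwrite("pics/c4.png",cv2.resize(cv2.convertScaleAbs(b[160:215,250:310],alpha=2.5,beta=10),(654,600),interpolation=2))
E
```

```text
0.034 [[124.0, 121.0], [104.0, 116.0]]
0.04 [[124.0, 117.0], [104.0, 111.0]]
0.05 [[124.0, 109.0], [104.0, 103.0]]
0.06 [[124.0, 101.0], [104.0, 95.0]]
0.07 [[124.0, 93.0], [104.0, 88.0]]
0.08 [[124.0, 85.0], [104.0, 80.0]]
tab 0.034 [[144.0, 127.0], [102.0, 120.0]]
tab 0.054 [[145.0, 111.0], [102.0, 105.0]]
```

View pics/c4.png

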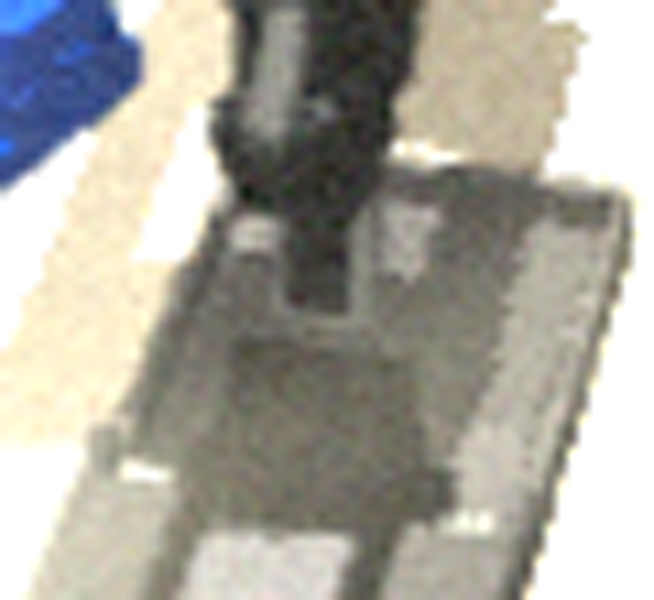

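Both cameras put the shut fingertips at z ≈ 0.065 while the reported TCP is at z = 0.064. So the real tips are about level with the TCP, not 22 mm ahead of it, and the fingers closed above the tab. The missed grasp bears this out. I'll open, go down 20 mm and close again. By that same evidence the tips must then stay above the pack's top.

Call:
step_arm --deltas "0 0 0 0 0 0 -0.2;0 0 0 0 0 0 -0.2;0 0 0 0 0 0 -0.2;0 0 0 0 0 0 -0.2;0 0 0.3 0 0 0 -0.2;0 0 0.3 0 0 0 -0.2;0 0 0.1 0 0 0 -0.2;0 0 0 0 0 0 -0.2"

```text
time_s: 6.4
position: [0.5784, 0.0393, 0.0443]
orientation: [0.676, 0.737, 0.0, 0.001]
wrist_force: [-0.8, -0.0, 0.1]
finger_gap: 0.051
```

Call:
step_arm --deltas "0 0 0 0 0 0 -0.2"

```text
time_s: 6.5
position: [0.5783, 0.0393, 0.044]
orientation: [0.676, 0.737, -0.0, 0.001]
wrist_force: [0.3, -0.3, 0.4]
finger_gap: 0.0511
```

Call:
step_arm --deltas "0 0 0 0 0 0 0.5;0 0 0 0 0 0 1;0 0 0 0 0 0 1;0 0 0 0 0 0 1;0 0 0 0 0 0 1;0 0 0 0 0 0 1"

```text
time_s: 7.1
position: [0.5788, 0.0393, 0.0445]
orientation: [0.676, 0.737, 0.0, 0.001]
wrist_force: [-0.0, 0.4, -0.6]
finger_gap: 0.0057
```

Call:
step_arm --deltas "0 0 0 0 0 0 1;0 0 0 0 0 0 1"

```text
time_s: 7.3
position: [0.5788, 0.0393, 0.0445]
orientation: [0.676, 0.737, 0.0, 0.001]
wrist_force: [0.5, -0.1, -0.1]
finger_gap: 0.0053
```

```bash
python3 - <<'E'
from h import *
s,w=snap("wrist","w3.png");print(s["finger_gap"],s["wrist_force"],s["position"])
b=snap("scene","sc3.png")[1]
o=np.zeros((600,800,3),np.uint8);o[:384,:400]=cv2.resize(cv2.convertScaleAbs(w[130:370,150:400],alpha=2.2,beta=15),(400,384),interpolation=2)
o[:384,400:]=cv2.resize(cv2.convertScaleAbs(b[160:215,250:310],alpha=2.5,beta=10),(400,384),interpolation=2);cv2.imwrite("pics/c5.png",o)
E
```

```text
0.005306495575724815 [ 0.48797993 -0.06596255 -0.05600179] [0.57882466 0.03934837 0.04450072]
```

View pics/c5.png

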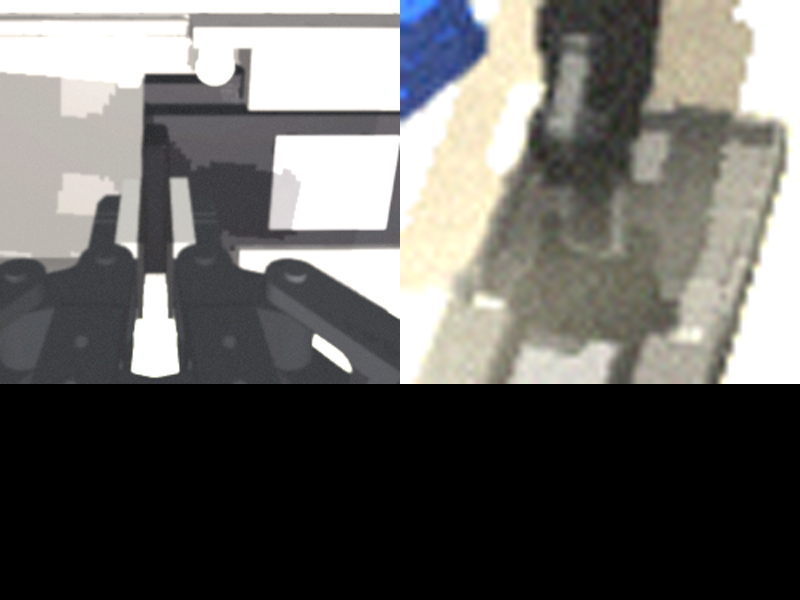

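The fingers now straddle the tab, holding with a gap of 5.3 mm. I'll pull along tool -y.

Call:
step_arm --deltas "0 -0.2 0 0 0 0 1;0 -0.3 0 0 0 0 1;0 -0.3 0 0 0 0 1;0 -0.3 0 0 0 0 1"

```text
time_s: 7.8
position: [0.561, 0.0377, 0.0445]
orientation: [0.676, 0.737, 0.009, 0.009]
wrist_force: [1.4, -0.2, 0.5]
finger_gap: 0.0055
```

```bash
python3 -c "
from h import *
go([.5788-.09*.9963,.0393-.09*.0854,.0445],4.9)"
```

```text
t 7.8 pos [0.561  0.0377 0.0445] gap 0.0055 F [ 1.4 -0.2  0.5]
shift [ 0.   -2.88 -0.07] turn [ 0.29  0.02 -0.  ] j [ 0.05  0.46  1.85 -0.    0.8  -0.04]
```

Call:
step_arm --deltas "0 -0.4 -0.02 0.15 0 0 1;0 -0.4 0 0.1 0 0 1;0 -0.4 0 0 0 0 1;0 -0.4 0 0 0 0 1;0 -0.4 0 0 0 0 1;0 -0.35 0 0 0 0 1;0 -0.2 0 0 0 0 1;0 0 0 0 0 0 1"

```text
time_s: 8.6
position: [0.4894, 0.0316, 0.0445]
orientation: [0.676, 0.737, -0.001, 0.001]
wrist_force: [-0.1, 0.4, -2.0]
finger_gap: 0.0055
```

```bash
python3 -c "
from h import *
go([.5788-.09*.9963,.0393-.09*.0854,.0445],4.9)
s,w=snap('wrist','w4.png');np.savez('w4.npz',p=s['position'],o=s['orientation'])
cv2.imwrite('pics/w4b.png',cv2.resize(cv2.convertScaleAbs(w,alpha=2,beta=10),(800,600),interpolation=2))"
```

```text
t 8.6 pos [0.4894 0.0316 0.0445] gap 0.0055 F [-0.1  0.4 -2. ]
shift [ 0.   -0.01 -0.  ] turn [-0.    0.02 -0.  ] j [ 0.04  0.39  2.   -0.    0.76 -0.04]
```

View pics/w4b.png

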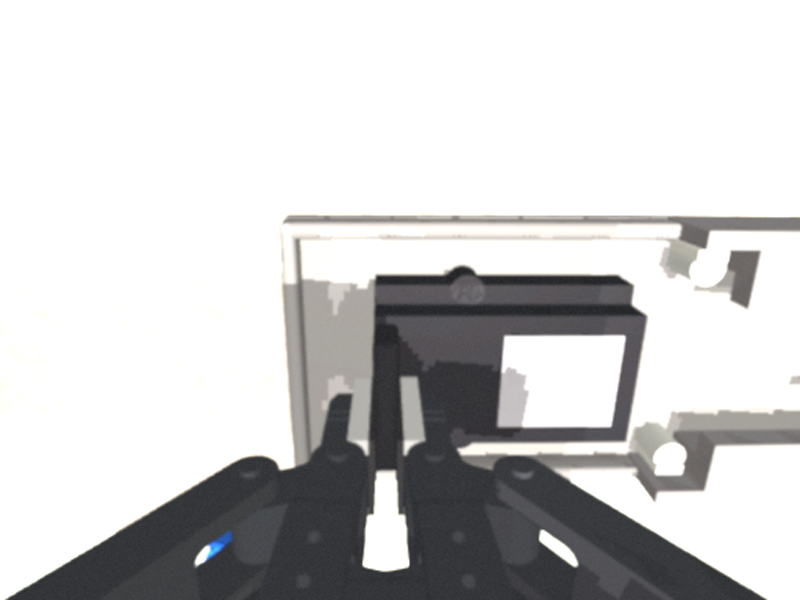

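The pack is fully out on the tray: its rear edge is at column 640 and the bay's mouth at about column 685, so roughly 15 mm clear. I'll release it, rise, and head for the cover.

Call:
step_arm --deltas "0 0 0 0 0 0 0;0 0 0 0 0 0 -0.2;0 0 0 0 0 0 -0.2;0 0 0 0 0 0 -0.2;0 0 -0.5 0 0 0 -0.2;0 0 -1 0 0 0 -0.2;0 0 -1 0 0 0 -0.6;0 0 -1 0 0 0 -1;0 0 -1 0 0 0 -1;0 0 -1 0 0 0 -1"

```text
time_s: 9.65
position: [0.4887, 0.0318, 0.1834]
orientation: [0.676, 0.737, -0.004, -0.003]
wrist_force: [0.4, -0.5, 0.0]
finger_gap: 0.0855
```

Call:
step_arm --deltas "0.5 0 -0.5 0 0 -1 -1;0 0 0 0 0 -1 -1;0 0 0 0 0 -1 -1;0 0 0 0 0 -1 -1;0 0 0 0 0 -1 -1;0 0 0 0 0 -1 -1;0 0 0 0 0 -1 -1;0 0 0 0 0 -1 -1;0 0 0 0 0 -1 -1;0 0 0 0 0 -1 -1"

```text
time_s: 10.65
position: [0.491, 0.0452, 0.2018]
orientation: [0.285, 0.959, -0.0, 0.001]
wrist_force: [-0.1, -0.5, 0.8]
finger_gap: 0.0854
```

```bash
python3 -c "
from h import *
go([.5213,.25,.2],97.8)"
```

```text
t 10.65 pos [0.491  0.0452 0.2018] gap 0.0854 F [-0.1 -0.5  0.8]
shift [3.45 7.53 0.06] turn [-0.01  0.02 -8.17] j [ 0.07  0.21  1.79 -0.    1.15 -0.92]
```

Call:
step_arm --deltas "0 0 0 0 0 -1 -1;0 0 0 0 0 -1 -1;0 0 0 0 0 -1 -1;0 0 0 0 0 -1 -1;0 0 0 0 0 -1 -1;0 0 0 0 0 -1 -1;0 0 0 0 0 -1 -1;0 0 0 0 0 -0.8 -1"

```text
time_s: 11.45
position: [0.4912, 0.0452, 0.2015]
orientation: [-0.067, 0.998, -0.001, 0.0]
wrist_force: [0.5, 0.1, -0.6]
finger_gap: 0.0854
```

Call:
step_arm --deltas "-0.25 0.9 0 0 0 0 -1;-0.25 0.9 0 0 0 0 -1;-0.25 0.9 0 0 0 0 -1;-0.25 0.9 0 0 0 0 -1;-0.25 0.9 0 0 0 0 -1;-0.25 0.9 0 0 0 0 -1;-0.25 0.9 0 0 0 0 -1;-0.25 0.8 0 0 0 0 -1;0 0.4 0 0 0 0 -1;0 0 0 0 0 0 -1"

```text
time_s: 12.45
position: [0.5169, 0.2445, 0.2004]
orientation: [-0.066, 0.998, -0.001, -0.0]
wrist_force: [-0.6, -0.2, -0.0]
finger_gap: 0.0858
```

```bash
python3 -c "
from h import *
go([.5213,.25,.2],97.8)
s,w=snap('wrist','w5.png');np.savez('w5.npz',p=s['position'],o=s['orientation'])
cv2.imwrite('pics/w5b.png',cv2.resize(cv2.convertScaleAbs(w,alpha=1.5),(800,600),interpolation=2))"
```

```text
t 12.45 pos [0.5169 0.2445 0.2004] gap 0.0858 F [-0.6 -0.2 -0. ]
shift [-0.2   0.19  0.02] turn [-0.03 -0.   -0.04] j [ 0.42  0.33  1.61 -0.    1.2  -1.28]
```

View pics/w5b.png

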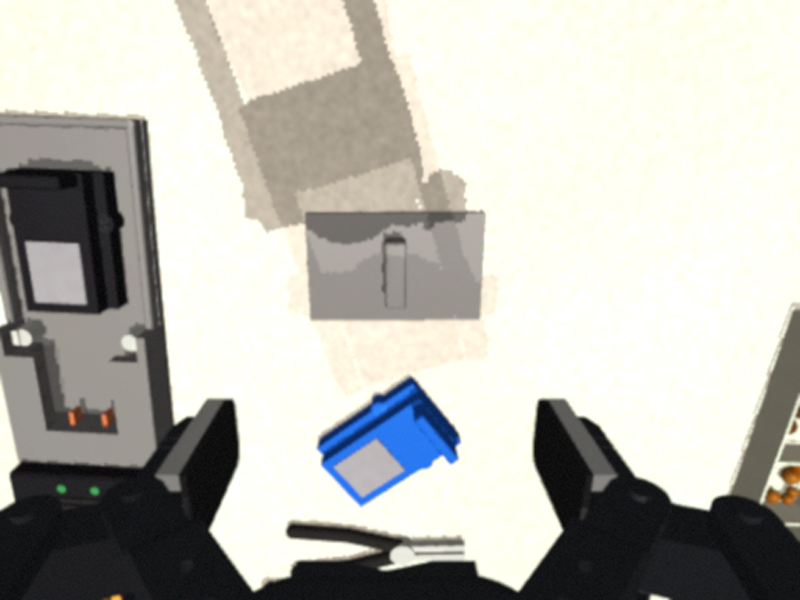

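The pack lies flat on the tray, clear of the now-empty bay. The cover's corners are at (306,212), (485,211), (480,319) and (311,319), and the bar spans columns 384–407, rows 242–308.

```bash
python3 - <<'E'
from h import *
w=np.load("w5.npz");s=dict(position=w["p"],orientation=w["o"])
q=lambda L,z:onz("wrist",np.array(L,float)*.64,z,s)[:,:2]
c=q([(306,212),(485,211),(480,319),(311,319)],.006);print(c.round(4).tolist(),c.mean(0),np.linalg.norm(c-np.roll(c,1,0),axis=1).round(4))
for i,j in((0,1),(3,2)):d=c[j]-c[i];print(np.degrees(np.arctan2(d[1],d[0])).round(2))
b=q([(384,242),(407,242),(407,308),(384,308)],.028);print("bar",b.mean(0),np.linalg.norm(b-np.roll(b,1,0),axis=1).round(4))
k=q([(125,120),(147,117)],.02);print("corner",k)
r=q([(21,338),(130,343)],.034);print("rollers",r.mean(0),np.linalg.norm(r[0]-r[1]),np.degrees(np.arctan2(*(r[1]-r[0])[::-1])))
go([*c.mean(0),.1],97.8)
E
```

```text
[[0.4929, 0.1878], [0.4766, 0.3054], [0.552, 0.3163], [0.5678, 0.1977]] [0.52230132 0.25177894] [0.0756 0.1187 0.0762 0.1197]
97.91
97.6
bar [0.52250972 0.25144995] [0.044  0.0145 0.044  0.0151]
corner [[0.44889189 0.07492318]
 [0.44550549 0.08844798]]
rollers [0.59344468 0.04500195] 0.07437845408507629 95.02651068633861
t 12.5 pos [0.517  0.2439 0.2004] gap 0.0853 F [-0.7  0.4  0.3]
shift [-0.25  0.29  4.01] turn [-0.03 -0.   -0.04] j [ 0.42  0.33  1.61 -0.    1.2  -1.28]
```

Call:
step_arm --deltas "-0.2 0.28 0.7 0 0 0 -1;-0.05 0.03 0.9 0 0 0 -1;0 0 0.9 0 0 0 -1;0 0 0.9 0 0 0 -1;0 0 0.9 0 0 0 -1;0 0 0.8 0 0 0 -1;0 0 0.5 0 0 0 -1;0 0 0 0 0 0 -1"

```text
time_s: 13.3
position: [0.523, 0.2434, 0.0582]
orientation: [-0.063, 0.998, -0.003, 0.001]
wrist_force: [-0.0, -0.1, -1.1]
finger_gap: 0.0852
```

```bash
python3 -c "
from h import *
go([.5224,.2516,.015],97.8)"
```

```text
t 13.3 pos [0.523  0.2434 0.0582] gap 0.0852 F [-0.  -0.1 -1.1]
shift [-0.02  0.34  1.72] turn [-0.07  0.03 -0.12] j [ 0.42  0.48  1.79 -0.01  0.88 -1.27]
```

Call:
step_arm --deltas "0 0.34 0.2 -0.05 0 -0.1 -1;0 0.05 0.4 0 0 0 -1;0 0 0.4 0 0 0 -1;0 0 0.3 0 0 0 -1;0 0 0 0 0 0 -1"

```text
time_s: 13.8
position: [0.5236, 0.2542, 0.0258]
orientation: [-0.068, 0.998, 0.0, 0.004]
wrist_force: [-0.1, 0.2, 0.3]
finger_gap: 0.0851
```

```bash
python3 -c "
from h import *
go([.5224,.2516,.015],97.8)"
```

```text
t 13.8 pos [0.5236 0.2542 0.0258] gap 0.0851 F [-0.1  0.2  0.3]
shift [ 0.07 -0.09  0.43] turn [ 0.    0.08 -0.01] j [ 0.43  0.52  1.81 -0.    0.81 -1.27]
```

Call:
step_arm --deltas "0.05 -0.09 0.2 0 0.05 0 -0.2;0 0 0.2 0 0 0 -0.2;0 0 0 0 0 0 -0.2;0 0 0 0 0 0 -0.2"

```text
time_s: 14.2
position: [0.523, 0.2516, 0.0151]
orientation: [-0.068, 0.998, 0.0, 0.002]
wrist_force: [-0.0, -0.1, -0.1]
finger_gap: 0.0512
```

```bash
python3 -c "
from h import *
go([.5224,.2516,.015],97.8)"
```

```text
t 14.2 pos [0.523  0.2516 0.0151] gap 0.0512 F [-0.  -0.1 -0.1]
shift [0.02 0.   0.  ] turn [ 0.01  0.04 -0.01] j [ 0.43  0.53  1.82 -0.    0.79 -1.28]
```

Call:
step_arm --deltas "0 0 0 0 0 0 0.2;0 0 0 0 0 0 0.5;0 0 0 0 0 0 1;0 0 0 0 0 0 1;0 0 0 0 0 0 1;0 0 0 0 0 0 1;0 0 0 0 0 0 1"

```text
time_s: 14.9
position: [0.5232, 0.2518, 0.0158]
orientation: [-0.068, 0.998, 0.001, 0.002]
wrist_force: [-0.2, -0.3, -0.1]
finger_gap: 0.012
```

Call:
step_arm --deltas "0 0 -0.3 0 0 0 1;0 0 -0.6 0 0 0 1;0 0 -0.9 0 0 0 1;0 0 -0.9 0 0 0 1;0 0 -0.9 0 0 0 1;0 0 -0.5 0 0 0 1;0 0 0 0 0 0 1;0 0 0 0 0 0 1"

```text
time_s: 15.7
position: [0.5215, 0.2511, 0.1231]
orientation: [-0.068, 0.998, 0.0, 0.001]
wrist_force: [-0.2, 0.2, -1.4]
finger_gap: 0.0121
```

```bash
python3 - <<'E'
from h import *
# bay_top estimates: w1: M=(.5897,.0403) yaw 4.9; w5 rollers mean
a=np.radians(4.9);e=np.array([np.cos(a),np.sin(a)])
B=np.array([.5897,.0403])+.042*e;print(B, "from w5 rollers",np.array([.5934,.045])+.034*e)
go([*B,.11],94.9)
E
```

```text
[0.6315465  0.04388751] from w5 rollers [0.62727574 0.04790418]
t 15.7 pos [0.5215 0.2511 0.1231] gap 0.0121 F [-0.2  0.2 -1.4]
shift [-3.24 -8.81  0.53] turn [-0.    0.01  0.57] j [ 0.43  0.41  1.71 -0.    1.03 -1.28]
```

Call:
step_arm --deltas "-0.3 -0.8 0 0 0 0.3 1;-0.35 -0.9 0 0 0 0.27 1;-0.35 -0.9 0 0 0 0 1;-0.35 -0.9 0 0 0 0 1;-0.35 -0.9 0 0 0 0 1;-0.35 -0.9 0 0 0 0 1;-0.35 -0.9 0 0 0 0 1;-0.35 -0.9 0 0 0 0 1;-0.3 -0.8 0 0 0 0 1;0 0 0 0 0 0 1"

```text
time_s: 16.7
position: [0.6124, 0.0537, 0.1107]
orientation: [-0.043, 0.999, -0.001, -0.01]
wrist_force: [-0.3, 0.0, -1.1]
finger_gap: 0.012
```

```bash
python3 -c "
from h import *
go([.6305,.0445,.11],94.9)"
```

```text
t 16.7 pos [0.6124 0.0537 0.1107] gap 0.012 F [-0.3  0.  -1.1]
shift [-0.69 -0.43  0.02] turn [-0.02 -0.23  0.01] j [ 0.07  0.48  1.62 -0.    1.06 -1.59]
```

Call:
step_arm --deltas "-0.4 -0.25 0 0 -0.12 0 1;-0.3 -0.2 0 0 -0.11 0 1;0 0 0 0 0 0 1;0 0 0 0 0 0 1"

```text
time_s: 17.1
position: [0.6305, 0.0449, 0.1079]
orientation: [-0.043, 0.999, -0.0, -0.001]
wrist_force: [-1.6, 0.1, -0.6]
finger_gap: 0.0118
```

```bash
python3 -c "
from h import *
go([.6305,.0445,.11],94.9)
s,w=snap('wrist','w6.png');np.savez('w6.npz',p=s['position'],o=s['orientation'])
cv2.imwrite('pics/w6b.png',cv2.resize(cv2.convertScaleAbs(w,alpha=1.8),(800,600),interpolation=2))"
```

```text
t 17.1 pos [0.6305 0.0449 0.1079] gap 0.0118 F [-1.6  0.1 -0.6]
shift [ 0.   -0.01 -0.08] turn [-0.01 -0.03  0.02] j [ 0.05  0.5   1.59 -0.    1.05 -1.6 ]
```

View pics/w6b.png

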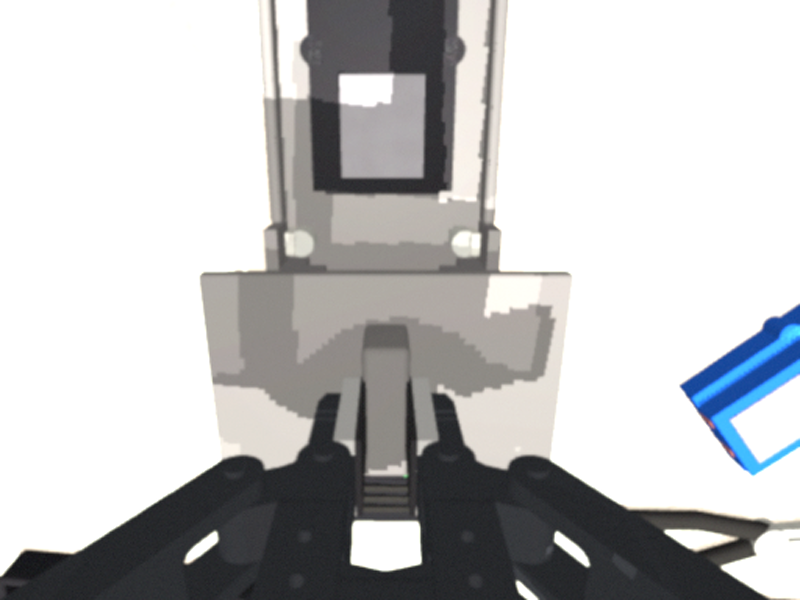

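```bash
python3 - <<'E'
from h import *
w=np.load("w6.npz");s=dict(position=w["p"],orientation=w["o"])
q=lambda L,z:onz("wrist",np.array(L,float)*.64,z,s)[:,:2]
a=np.radians(4.9);e=np.array([np.cos(a),np.sin(a)]);n=np.array([-e[1],e[0]])
m=q([(265,228),(499,228)],.034);r=q([(299,244),(465,244)],.034)
print("mouth",m.mean(0),np.linalg.norm(m[0]-m[1]),"roll",r.mean(0),np.linalg.norm(r[0]-r[1]),np.degrees(np.arctan2(*(m[0]-m[1])[::-1])),np.degrees(np.arctan2(*(r[0]-r[1])[::-1])))
print("bay from mouth",m.mean(0)+.042*e,"roll",r.mean(0)+.034*e)
zc=s["position"][2]-.0158+.006
c=q([(201,274),(571,274)],zc);print("cover edge",c,np.linalg.norm(c[0]-c[1]),"centre",c.mean(0)+.038*e,np.degrees(np.arctan2(*(c[0]-c[1])[::-1])))
p=q([(313,191),(448,191)],.034);print("pack rear local to mouth",(p.mean(0)-m.mean(0))@e)
E
```

```text
mouth [0.58871644 0.03965232] 0.1017556101424674 roll [0.5957792 0.0402541] 0.07280964452455617 -85.07094829779541 -85.06914979826259
bay from mouth [0.63056295 0.04323983] roll [0.62965494 0.04315828]
cover edge [[ 0.59719524 -0.01716185]
 [ 0.58703643  0.10046839]] 0.11806809950196735 centre [0.62997696 0.04489911] -85.064056198699
pack rear local to mouth -0.01579856029217752
```

The pack's rear is 15.8 mm outside the mouth. The cover is within 2 mm of the bay centre and square with it. I'll lower it gently.

Call:
step_arm --deltas "0 -0.06 0.4 0 0 0 1;0 0 0.5 0 0 0 1;0 0 0.5 0 0 0 1;0 0 0.3 0 0 0 1;0 0 0 0 0 0 1"

```text
time_s: 17.65
position: [0.6289, 0.0446, 0.0609]
orientation: [-0.044, 0.999, -0.0, -0.003]
wrist_force: [0.1, -0.5, -2.2]
finger_gap: 0.0117
```

```bash
python3 -c "
from h import *
go([.6303,.0435,.0505],94.9)"
```

```text
t 17.65 pos [0.6289 0.0446 0.0609] gap 0.0117 F [ 0.1 -0.5 -2.2]
shift [-0.05 -0.05  0.42] turn [-0.01 -0.06  0.04] j [ 0.05  0.55  1.64 -0.    0.96 -1.61]
```

Call:
step_arm --deltas "-0.05 -0.05 0.12 0 -0.06 0.04 1;0 0 0.12 0 0 0 1;0 0 0.1 0 0 0 1;0 0 0.06 0 0 0 1;0 0 0 0 0 0 1"

```text
time_s: 18.15
position: [0.631, 0.0433, 0.0505]
orientation: [-0.042, 0.999, -0.0, 0.001]
wrist_force: [0.1, -0.1, -2.2]
finger_gap: 0.0118
```

```bash
python3 -c "
from h import *
go([.6303,.0435,.0505],94.9)"
```

```text
t 18.15 pos [0.631  0.0433 0.0505] gap 0.0118 F [ 0.1 -0.1 -2.2]
shift [ 0.03  0.01 -0.  ] turn [-0.01  0.02 -0.01] j [ 0.05  0.56  1.65 -0.    0.93 -1.6 ]
```

Not in contact yet (Fz is still about the cover's weight), so I'll go down in 1 mm rows.

Call:
step_arm --deltas "0 0 0.04 0 0 0 1;0 0 0 0 0 0 1"

```text
time_s: 18.35
position: [0.6314, 0.0433, 0.0501]
orientation: [-0.042, 0.999, -0.0, 0.002]
wrist_force: [-0.7, 0.2, -1.3]
finger_gap: 0.0118
```

Call:
step_arm --deltas "0 0 0.04 0 0 0 1;0 0 0 0 0 0 1"

```text
time_s: 18.55
position: [0.6317, 0.0433, 0.05]
orientation: [-0.042, 0.999, -0.0, 0.002]
wrist_force: [0.1, -0.3, -2.5]
finger_gap: 0.0116
```

Call:
step_arm --deltas "0.04 0 0.06 0 0 0 1;0 0 0.06 0 0 0 1;0 0 0 0 0 0 1"

```text
time_s: 18.85
position: [0.6319, 0.0434, 0.0501]
orientation: [-0.042, 0.999, -0.0, 0.004]
wrist_force: [0.5, 0.5, -1.9]
finger_gap: 0.012
```

```bash
python3 -c "
from h import *
go([.6303,.0435,.0495],94.9)"
```

```text
t 18.85 pos [0.6319 0.0434 0.0501] gap 0.012 F [ 0.5  0.5 -1.9]
shift [0.06 0.01 0.03] turn [-0.01  0.09 -0.01] j [ 0.05  0.56  1.66 -0.    0.92 -1.6 ]
```

Call:
step_arm --deltas "0.04 0 0.12 0 0.08 0 1"

```text
time_s: 18.95
position: [0.6319, 0.0434, 0.0497]
orientation: [-0.042, 0.999, -0.0, 0.002]
wrist_force: [-5.3, -0.0, 26.3]
finger_gap: 0.0119
```

Call:
step_arm --deltas "0 0 0 0 0 0 1"

```text
time_s: 19.05
position: [0.6324, 0.0434, 0.0504]
orientation: [-0.042, 0.999, -0.0, 0.003]
wrist_force: [-0.0, -0.4, -1.0]
finger_gap: 0.0116
```

```bash
python3 -c "
from h import *
go([.6303,.0435,.0495],94.9)"
```

```text
t 19.05 pos [0.6324 0.0434 0.0504] gap 0.0116 F [-0.  -0.4 -1. ]
shift [0.08 0.01 0.04] turn [-0.01  0.06 -0.01] j [ 0.05  0.56  1.65 -0.    0.93 -1.6 ]
```

The 26 N push shows the cover is seated on the walls. Releasing now.

Call:
step_arm --deltas "0 0 0 0 0 0 0.6;0 0 0 0 0 0 0.4;0 0 0 0 0 0 0;0 0 0 0 0 0 -0.2;0 0 0 0 0 0 -0.2;0 0 0 0 0 0 -0.2"

```text
time_s: 19.65
position: [0.6322, 0.0434, 0.0488]
orientation: [-0.042, 0.999, -0.0, 0.002]
wrist_force: [-0.4, -0.5, 0.4]
finger_gap: 0.0513
```

Call:
step_arm --deltas "0 0 -0.4 0 0 0 -0.2;0 0 -0.8 0 0 0 -0.2;0 0 -1 0 0 0 -0.2;0 0 -1 0 0 0 -0.2;0 0 -1 0 0 0 -0.2;0 0 -1 0 0 0 -0.2;0 0 -0.5 0 0 0 -0.2;0 0 0 0 0 0 -0.2"

```text
time_s: 20.45
position: [0.6317, 0.0435, 0.2014]
orientation: [-0.042, 0.999, -0.0, 0.003]
wrist_force: [-0.3, -0.2, -0.0]
finger_gap: 0.0513
```

```bash
python3 -c "
from h import *
go([.6303,.0435,.2],94.9)
s,w=snap('wrist','w7.png');np.savez('w7.npz',p=s['position'],o=s['orientation'])
b=snap('scene','sc7.png')[1]
o=np.zeros((600,800,3),np.uint8);o[:,:500]=cv2.resize(cv2.convertScaleAbs(w,alpha=1.6),(800,600),interpolation=2)[:,150:650]
o[:400,500:]=cv2.resize(cv2.convertScaleAbs(b[150:270,230:320],alpha=2),(300,400),interpolation=2);cv2.imwrite('pics/w7b.png',o)"
```

```text
t 20.45 pos [0.6317 0.0435 0.2014] gap 0.0513 F [-0.3 -0.2 -0. ]
shift [0.05 0.01 0.06] turn [-0.01  0.07 -0.01] j [ 0.05  0.42  1.47 -0.    1.24 -1.6 ]
```

View pics/w7b.png

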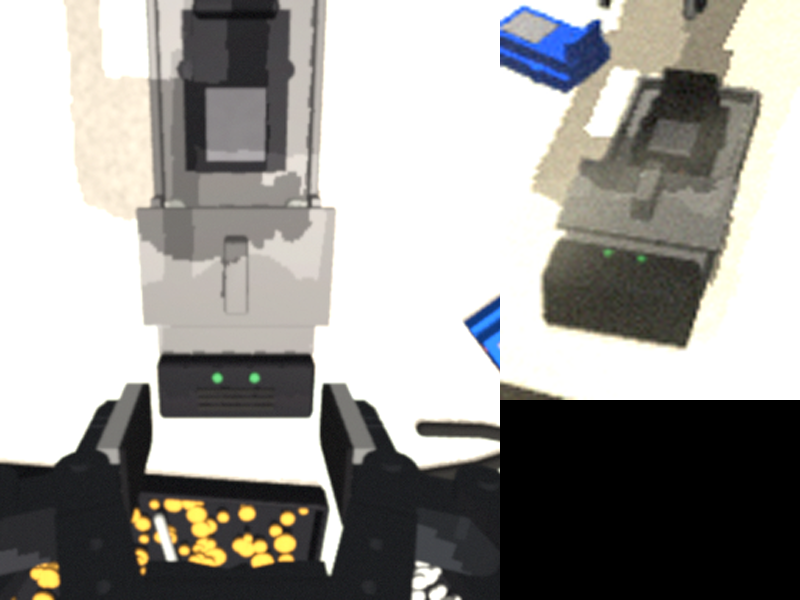

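```bash
python3 - <<'E'
from h import *
w=np.load("w7.npz");s=dict(position=w["p"],orientation=w["o"])
q=lambda L,z:onz("wrist",(np.array(L,float)+[150,0])*.64,z,s)[:,:2]
a=np.radians(4.9);e=np.array([np.cos(a),np.sin(a)]);n=np.array([-e[1],e[0]])
c=q([(137,209),(335,209),(329,325),(145,325)],.040);d=c[0]-c[1]
print("cover",c.mean(0),np.linalg.norm(c-np.roll(c,1,0),axis=1).round(4),np.degrees(np.arctan2(*d[::-1])))
h=q([(160,356),(313,355)],.048).mean(0)-.102*e
B=h+.042*e;print("bay via housing",B,"offset",(c.mean(0)-B)@e,(c.mean(0)-B)@n)
p=q([(186,172),(290,170)],.034).mean(0);print("pack rear local",(p-h)@e,(p-h)@n)
E
```

```text
cover [0.63188777 0.04401823] [0.0743 0.1185 0.0743 0.1184] -85.18181823304526
bay via housing [0.62687627 0.04350377] offset 0.0050371271855282375 8.451088936624417e-05
pack rear local -0.011783019117314206 0.0010120858936680784
```

The checks pass: the cover is within 5 mm of centre and square, and the pack's rear is more than 11 mm outside the mouth. Handing in.

```bash
python3 -c "
from station import arm
print(arm.sign_off())"
```

```text
the job is handed in; nothing more can be done
None
```

The battery pack is out of the bay and lying on the landing tray, and the cover plate is set across the bay's side walls, handle up. I handed the job in at about 20.5 s of the 64 s; the sign-off gives no verdict.

**How it went:** I pinched the pack's tab, pulled it about 90 mm straight out and let go. Then I gripped the cover by its bar, lowered it until it pressed on the walls, released it and drew the hand up clear.

**Last checks (wrist camera after release):**
- **Pack:** its rear end is about 12 to 16 mm outside the mouth and about 1 mm off the centre line. In the pictures it lies flat.
- **Cover:** its centre is 2 to 5 mm from the bay's centre, and it is square to within 0.3°. It looks level in the pictures; I didn't measure its tilt.
- **Bystanders:** the arm never came near the findings box, jar or pliers. I didn't measure their positions again at the end.

**What disagreed:**
- **Fingertip reach:** the first pinch closed above the tab without touching anything. The scene camera put the closed fingertips about level with the TCP, not 22 mm ahead as stated, so I went 20 mm lower and gripped again.
- **Finger opening:** it read about 2 mm less than the known sizes, 5.5 mm on the 8 mm tab and 12 mm on the 14 mm bar.
- **Wrist force:** it showed almost nothing in the gentle contact rows while I lowered the cover. I confirmed seating with one firmer press, which read 26 N.
- **Bay centre:** my separate estimates of it differed by up to 5 mm, well inside the 18 mm tolerance.

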